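# Select the blue drive range on a micromanipulator's H-gate

## Task

The micromanipulator drive unit's selector lever stands somewhere in the unmarked middle lane of its H-gate. Push it with the fingertips, without gripping it, through the gate until it is fully home at the end of the slot with the blue bars; do not run it into a slot of another colour on the way and do not force it. Leave the bottle, tip box, objective and dish where they stand, and draw the hand clear when done.

Things in the scene. Friction and masses are not known exactly. Their poses are not given: they have to be found in the camera images.
- gate: the drive unit: cream box with a pale grey metal deck, 200 x 200 mm, deck surface 70 mm above the table. Origin: centre of its underside, on the table, below the gate's middle; fixed, its place and yaw vary. Own x: away from the robot (far), own y: to the left. Nothing on the deck but the lever stands higher than 1.5 mm.
- gate_mid (a point): middle of the H-gate, on the deck. In the unit's axes, for the lever's axis: a cross slot along y (x = 0, y -45 to +45 mm) joins three lanes along x (y = -45, 0, +45 mm; each x -38 to +38 mm). Slots 16 mm wide, corners rounded by 9 mm; the stem has 2 mm play either side. The outer lanes' four ends are the coloured slots; the middle lane is unmarked.
- knob (a point): a point on the selector lever's axis, 120 mm above the table, half-way up its knob: an upright black cylinder, 26 mm diameter, 94 to 148 mm above the table, on a 12 mm steel stem out of the gate. It slides upright in the gate; it does not tilt, turn or lift, and stays where it is left. Sliding it takes 2 to 5 N; gate walls and slot ends stop it dead.
- along (a joint): the lever's position along its lane, in m: 0 in the cross slot, +0.038 at the far end (unit's +x), -0.038 at the near end. Starts anywhere in the middle lane.
- across (a joint): the lever's position across the lanes, in m: 0 in the middle lane, +0.045 in the left lane (unit's +y), -0.045 in the right lane.
- tag_blue: the blue slot marker: two flat blue bars (each 32 x 15 x 1.2 mm) on the deck, one either side of a slot's blind end. Origin: midway between them on the deck, exactly below the lever's axis when it is fully home in that slot. Axes as the drive unit's. The four colours change places among the slots from run to run.
- tag_yellow: the yellow slot marker: two flat yellow bars (each 32 x 15 x 1.2 mm) on the deck, one either side of a slot's blind end. Origin: midway between them on the deck, exactly below the lever's axis when it is fully home in that slot. Axes as the drive unit's. The four colours change places among the slots from run to run.
- tag_green: the green slot marker: two flat green bars (each 32 x 15 x 1.2 mm) on the deck, one either side of a slot's blind end. Origin: midway between them on the deck, exactly below the lever's axis when it is fully home in that slot. Axes as the drive unit's. The four colours change places among the slots from run to run.
- tag_red: the red slot marker: two flat red bars (each 32 x 15 x 1.2 mm) on the deck, one either side of a slot's blind end. Origin: midway between them on the deck, exactly below the lever's axis when it is fully home in that slot. Axes as the drive unit's. The four colours change places among the slots from run to run.
- bottle: bystander: loose amber bottle, 44 mm diameter, 90 mm tall, to the left of the unit. Origin: centre of its underside.
- tipbox: bystander: loose blue box with pale lid, 110 x 75 x 63 mm, to the right of the unit. Origin: centre of its underside.
- objective: bystander: loose brass microscope objective, 32 mm diameter, 46 mm tall, beyond the unit on the left. Origin: centre of its underside.
- dish: bystander: loose covered culture dish, 60 mm diameter, 14 mm tall, beyond the unit on the right. Origin: centre of its underside.

How it is judged:
At the end, for the whole second after the job is handed in: The lever rests with its axis within 6 mm of the blue slot's end point, and each bystander is within 15 mm of where it began (horizontal distance between knob and tag_blue below 0.006 m and velocity of joint along between -0.005 and 0.005 m/s and velocity of joint across between -0.005 and 0.005 m/s and distance of each of bottle, tipbox, objective, dish from where it was at the start of the episode below 0.015 m); the robot touches nothing.
It fails at once if the lever is run into a slot of another colour (its axis within 14 mm of that slot's end point) (horizontal distance between knob and tag_yellow below 0.014 m or horizontal distance between knob and tag_green below 0.014 m or horizontal distance between knob and tag_red below 0.014 m).
It fails at once if the lever is gripped or forced (more than 35 N between fingers and lever) (contact force between the fingers and along above 35 N).
It fails at once if a bystander is moved by more than 15 mm, lifted or tipped (distance of any of bottle, tipbox, objective, dish from where it was at the start of the episode above 0.015 m or angle between any of bottle, tipbox, objective, dish's own z axis and vertical above 0.35 rad).
It also fails if it takes over 51 s, if anything falls off the work surface, if the arm or the gripper's body presses on something with over 40 N, if the wrist force passes 120 N, or if a joint passes its speed limit or range.

## Robot

A 6-joint arm with a two-finger parallel gripper is mounted at the origin on the work surface. World frame = base frame: x ahead of the robot, y to its left, z up, the work surface at z = 0. Lengths are in m, angles in rad, forces in N, time in s.
With the tool pointing down it reaches from about 0.3 to 0.95 m from the base axis. Payload 3.1 kg.
Tool frame: the origin (TCP) lies at the very end of the fingers, on their centre line; the grasp point (between the pads) lies 19 mm behind it; z points along the fingers, y is the line along which they close (so a half turn about z gives the same grasp; the last joint's range is limited). The gripper opens to 85 mm and grips with 20 to 120 N. Pads are 22 mm wide; open, the fingers measure 114 mm over their backs; the gripper's body (76 mm by 85 mm) begins 54 mm behind the grasp point. The pads swing forward as they close: fully open they stand 13 mm farther back than shut.
Start: joints at [1.237, 0.308, 1.634, -0, 1.2, -0.07], TCP at [0.163, 0.603, 0.231] pointing down, gripper open.
Joint ranges: [-3.06, 3.06], [-0.79, 1.96], [0.05, 2.63], [-1.19, 4.34], [0.05, 2.64], [-2.94, 2.94]. Speed limits (rad/s): [2.79, 2.79, 3.14, 3.14, 3.14, 3.14].

## Interface

Orientations are given as a rotation vector (axis times angle).
In Python, from bench import arm, vision gives the robot as it stands.
- The arm moves only by the tool move_arm, never from a script. Its arguments are lists of equal length, an entry for each row: "offset": the shift along the tool's x, y, z scaled (see below), a list of three; "roll": the turn about the tool's z scaled (see below). A call has 1 to 10 rows; each row shifts and turns the commanded pose from where the row before left it, along the tool's axes as they then stand; what a row does not reach is not made up. The controller multiplies each number of a shift by 3 cm and each number of a turn by 4 degrees. A row lasts 1/12 s, in which the tool goes at most 41.7 mm and 7.16 degrees, less where a joint would pass 70% of its speed; a pose out of reach is approached as far as the arm can. A call with a number of a shift or a turn outside -1 to 1 is refused whole. A call with a gripper value outside its range is refused whole. "fingers" is the opening, from 0 (shut) to 1 (fully open), set as the call begins (left out, the last holds). The fingers move at their own pace and stop on an object; "newtons" is the grip in N (left out, the last holds). Time passes only in rows, so rows that do not move let the fingers close. It gives the time, the measured TCP pose, the force, the opening and the grip force at its end, in the units of the state.
- arm.observe(): the state, without advancing time (a new reading comes with each control period).
- vision.read_camera(name): name is "side" or "top"; returns a dict with "frame" (420x560x3 uint8, red, green, blue), "K" (3x3 intrinsics, pixels), "D" ([k1, k2, p1, p2, k3] as OpenCV has them; the pictures are not rectified), "R" (3x3) and "t" (3): a world point X has camera coordinates R X + t. Camera axes: x right, y down, z forward; pixel columns grow to the right and rows downward; lengths in m; the calibration is good to about 2 mm. A picture is of the moment at which its call begins. There is no depth.
- arm.close_job(): hands the job in; it is judged then, once.
The state is a dict: "time_s": time; "joints": joint angles; "qvel": joint speeds; "joint_torque": joint torques, N m; "tcp_pos": TCP position; "tool_rot": TCP orientation; "ft_force": force on the tool from outside, world axes, zero at the start; "ft_torque": the same for the moment, N m; "gripper_width": finger opening in m; "grip_force": force on a finger pad.
Only numpy, scipy, OpenCV 4.12 (cv2) and the standard library are available. Lean on these libraries where they do the work, as an engineer would, in place of code of your own. Each camera call takes 0.05 s, during which the arm holds its last target. There are 200 camera calls.

## Working session

There is one attempt and no reset: what is moved stays moved. The work goes in short steps, Python scripts to look and compute and a tool call to move; the robot and the scene stay as the last step left them, time stands still between calls to the robot, and variables do not carry over. Pictures are saved under pics/ and viewed, at most 10 in all, crops included, and the job is handed in when it is done.

Besides the shell and the picture viewer there is one more tool, called after "Emit:" by a JSON object that holds its "op" and its "data", one argument or row to a line. move_arm: Moves the arm, as the interface text tells. Its arguments: {"type":"object","properties":{"offset":{"type":"array"},"roll":{"type":"array"},"fingers":{"type":"number"},"newtons":{"type":"number"}},"required":["offset","roll"]}

```bash
mkdir -p pics; python3 - <<'E'
from bench import arm, vision
import cv2,numpy as np,pickle
d={n:vision.read_camera(n) for n in("top","side")}
pickle.dump(d,open('d0.pkl','wb'))
for n in d: cv2.imwrite(f'pics/{n}0.png',d[n]['frame'][:,:,::-1]); print(n,d[n]['K'],d[n]['R'],d[n]['t'])
print(arm.observe())
E
```

```text
top [[517.65960978   0.         278.70253348]
 [  0.         517.65960978 214.99580158]
 [  0.           0.           1.        ]] [[ 0.01227343 -0.99989183  0.00810542]
 [-0.99550824 -0.01297984 -0.09378095]
 [ 0.09387601 -0.006918   -0.99555986]] [0.00549244 0.67239313 0.93437189]
side [[418.20350621   0.         276.47203285]
 [  0.         418.20350621 209.15391156]
 [  0.           0.           1.        ]] [[ 0.79447924 -0.60716266  0.01249988]
 [-0.3407983  -0.46278598 -0.81834323]
 [ 0.50265222  0.64589677 -0.57459386]] [-0.51578513  0.32072207  0.59765869]
{'time_s': 0.1, 'joints': array([ 1.23729510e+00,  3.08894900e-01,  1.63508290e+00, -1.27088465e-05,
        1.19973442e+00, -6.96895569e-02]), 'qvel': array([ 0.00079344, -0.001974  , -0.00038456, -0.0013908 , -0.00022115,
       -0.00134514]), 'joint_torque': array([-1.05159073e-03, -4.16411233e+01, -2.77642107e+01, -1.45670015e-04,
        4.02870763e-03,  3.76973077e-06]), 'tcp_pos': array([0.16274851, 0.60264432, 0.23016502]), 'tool_rot': array([-0.41313205, -3.11389179,  0.00326527]), 'ft_force': array([-0.08082803,  0.74043518,  0.20397612]), 'ft_torque': array([ 0.01756343, -0.00586886,  0.01579092]), 'grip_force': 0.0, 'gripper_width': 0.08563747516090969}
```

View pics/top0.png

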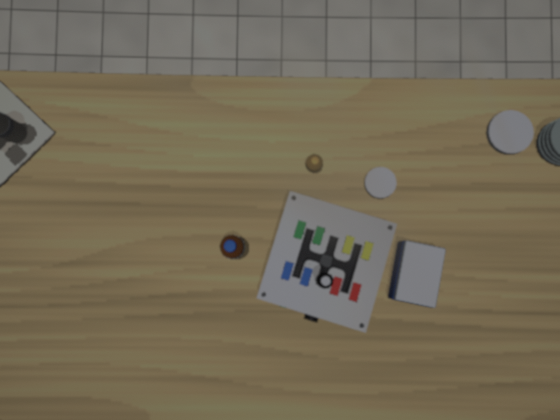

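View pics/side0.png

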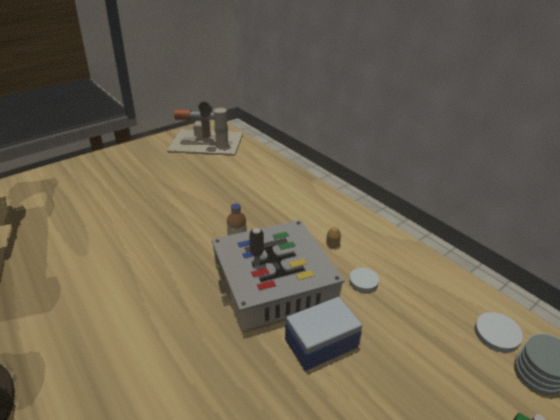

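The top view shows the lever at about (325,280), at the near end of the middle lane. The blue bars are at (288,270) and (307,276), which is the near-left slot. Next I'll measure the tags and knob.

```bash
cat > h.py <<'E'
import cv2,numpy as np
from scipy.spatial.transform import Rotation as Ro
def ray(c,uv,z):
    p=cv2.undistortPoints(np.array([[uv]],float),c['K'],np.array(c['D'],float))[0,0]
    R=np.array(c['R']);C=-R.T@c['t'];d=R.T@np.array([*p,1]);return C+d*(z-C[2])/d[2]
H={'blue':(105,130),'green':(50,85),'yellow':(22,35),'red':(0,8)}
def tags(c,lo=(140,80)):
    hsv=cv2.cvtColor(c['frame'],cv2.COLOR_RGB2HSV);o={}
    for k,(a,b) in H.items():
        m=cv2.inRange(hsv,(a,lo[0],lo[1]),(b,255,255));m[:190]=0;m[310:]=0;m[:,:265]=0;m[:,385:]=0
        n,_,s,ce=cv2.connectedComponentsWithStats(m)
        i=[j for j in np.argsort(-s[1:,4])[:2]+1]
        o[k]=(s[i,4].tolist(),np.mean([ray(c,ce[j],.0712)[:2] for j in i],0),ce[i].round(0).tolist())
    return o
E
python3 - <<'E'
from h import *
import pickle
d=pickle.load(open('d0.pkl','rb'));c=d['top'];T=tags(c)
for k in T: print(k,T[k])
p={k:T[k][1] for k in T}
mid=sum(p.values())/4
ux=p['green']+p['yellow']-p['blue']-p['red'];uy=p['green']+p['blue']-p['yellow']-p['red']
print(mid,np.linalg.norm(ux)/2,np.linalg.norm(uy)/2,np.degrees(np.arctan2(ux[1],ux[0])),np.degrees(np.arctan2(-uy[0],uy[1])))
a=cv2.resize(c['frame'][225:325,265:385],None,fx=6,fy=6,interpolation=cv2.INTER_CUBIC)
b=cv2.resize(d['side']['frame'][215:315,205:345],None,fx=5,fy=5,interpolation=cv2.INTER_CUBIC)
cv2.imwrite('pics/a.png',a[:,:,::-1]);cv2.imwrite('pics/b.png',b[:,:,::-1])
print(Ro.from_rotvec([-0.41313205,-3.11389179,0.00326527]).as_matrix())
E
```

```text
blue ([88, 88], array([ 0.56532975, -0.01823466]), [[287.0, 270.0], [306.0, 276.0]])
green ([], np.float64(nan), [])
yellow ([], np.float64(nan), [])
red ([107, 100], array([ 0.53979011, -0.10421269]), [[335.0, 285.0], [355.0, 292.0]])
[nan nan] nan nan nan nan
[[-9.65404213e-01  2.60757052e-01 -6.82654132e-04]
 [ 2.60757910e-01  9.65402137e-01 -2.00665495e-03]
 [ 1.35786330e-04 -2.11524060e-03 -9.99997754e-01]]
  return _methods._mean(a, axis=axis, dtype=dtype,
  ret = ret.dtype.type(ret / rcount)
```

View pics/a.png

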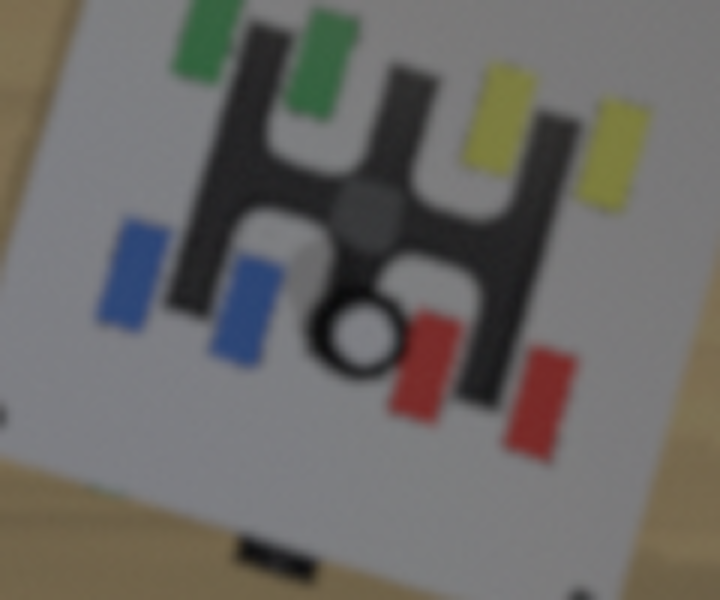

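The crop shows the knob's top at crop (362,333), about full-frame (325.3,280.5). Blue is the near-left slot. The grey square in the middle is part of the gate.

```bash
python3 - <<'E'
from h import *
import pickle
d=pickle.load(open('d0.pkl','rb'));c=d['top'];T=tags(c,(70,60))
for k in T: print(k,T[k])
p={k:T[k][1] for k in T}
mid=sum(p.values())/4
ux=p['green']+p['yellow']-p['blue']-p['red'];uy=p['green']+p['blue']-p['yellow']-p['red']
yaw=np.arctan2(ux[1],ux[0])
print(mid,np.linalg.norm(ux)/2,np.linalg.norm(uy)/2,np.degrees(yaw),np.degrees(np.arctan2(-uy[0],uy[1])))
k=ray(c,(325.3,280.5),.148)[:2];M=np.array([[np.cos(yaw),np.sin(yaw)],[-np.sin(yaw),np.cos(yaw)]])
print('knob',k,M@(k-mid))
print('bottle',ray(c,(230,246),.09),'tip',ray(c,(419,273),.063))
E
```

```text
blue ([150, 143], array([ 0.56510257, -0.01793829]), [[306.0, 276.0], [287.0, 271.0]])
green ([117, 116], array([ 0.63802251, -0.03955529]), [[318.0, 235.0], [299.0, 230.0]])
yellow ([140, 139], array([ 0.6123928 , -0.12611232]), [[367.0, 250.0], [348.0, 245.0]])
red ([142, 140], array([ 0.53972039, -0.10430836]), [[355.0, 292.0], [335.0, 286.0]])
[ 0.58880957 -0.07197857] 0.07596464805183303 0.09014709015248798 -16.606506306010044 -16.435569580114407
knob [ 0.55571455 -0.06196973] [-0.03457513  0.00013291]
bottle [0.61146628 0.09849144 0.09      ] tip [ 0.56878352 -0.23697597  0.063     ]
```

Emit:
{"op": "move_arm", "data": {
  "offset": [
    [-0.5, -0.5, 0],
    [-0.9, -0.9, 0],
    [-0.9, -0.9, 0],
    [-0.9, -0.9, 0],
    [-0.9, -0.9, 0],
    [-0.9, -0.9, 0],
    [-0.9, -0.9, 0],
    [-0.9, -0.9, 0],
    [-0.9, -0.9, 0],
    [-0.9, -0.9, 0]
  ],
  "roll": [0.35, 0, 0, 0, 0, 0, 0, 0, 0, 0],
  "fingers": 0,
  "newtons": 20
}}

```text
time_s: 0.93
tcp_pos: [0.3376, 0.2811, 0.231]
tool_rot: [-0.45, -3.109, 0.0]
ft_force: [-0.1, 0.1, -0.3]
gripper_width: 0.0001
grip_force: 0.0
```

Emit:
{"op": "move_arm", "data": {
  "offset": [
    [-0.9, -0.9, 0],
    [-0.9, -0.9, 0],
    [-0.9, -0.9, 0],
    [-0.9, -0.9, 0],
    [-0.9, -0.9, 0],
    [-0.9, -0.9, 0],
    [-0.9, -0.9, 0],
    [-0.9, -0.9, 0],
    [-0.5, -0.5, 0],
    [0, 0, 0]
  ],
  "roll": [0, 0, 0, 0, 0, 0, 0, 0, 0, 0]
}}

```text
time_s: 1.77
tcp_pos: [0.4951, -0.008, 0.2312]
tool_rot: [0.458, 3.106, -0.003]
ft_force: [0.3, -0.8, 0.1]
gripper_width: -0.0001
grip_force: 0.0
```

```bash
cat >> h.py <<'E'
mid=np.array([0.5888,-0.0720]);yaw=np.radians(-16.5)
M=np.array([[np.cos(yaw),np.sin(yaw)],[-np.sin(yaw),np.cos(yaw)]])
def st():
    from bench import arm
    s=arm.observe();X=Ro.from_rotvec(s['tool_rot']).as_matrix()[:,0]
    print(s['time_s'],'unit mm',(1e3*M@(s['tcp_pos'][:2]-mid)).round(1),'z',s['tcp_pos'][2].round(4),'xang',np.degrees(np.arctan2(X[1],X[0])).round(2),'F',np.round(M@s['ft_force'][:2],1),'w',s['gripper_width'])
E
python3 -c "from h import *;st()"
```

```text
1.7667 unit mm [-108.    34.7] z 0.2312 xang 163.22 F [ 0.5 -0.7] w -0.00010336427575226185
```

Emit:
{"op": "move_arm", "data": {
  "offset": [
    [-0.3, -0.58, 0],
    [-0.3, -0.58, 0],
    [0, 0, 0.6],
    [0, 0, 0.8],
    [0, 0, 0.8],
    [0, 0, 0.8],
    [0, 0, 0.6],
    [0, 0, 0.4],
    [0, 0, 0],
    [0, 0, 0]
  ],
  "roll": [0, 0, 0, 0, 0, 0, 0, 0, 0, 0]
}}

```text
time_s: 2.6
tcp_pos: [0.4994, -0.0418, 0.1104]
tool_rot: [-0.45, -3.106, -0.001]
ft_force: [-0.3, -0.5, 0.6]
gripper_width: 0.0002
grip_force: 0.0
```

```bash
python3 - <<'E'
from h import *
from bench import vision
st()
t=vision.read_camera('top')['frame'][215:335,255:395];s=vision.read_camera('side')['frame'][190:310,190:330]
im=np.vstack([cv2.resize(f,None,fx=4,fy=2.5,interpolation=cv2.INTER_CUBIC) for f in(t,s)]);im=np.hstack([cv2.resize(f,(400,343),interpolation=cv2.INTER_CUBIC) for f in(t,s)])
cv2.imwrite('pics/c.png',im[:,:,::-1])
E
```

```text
2.6 unit mm [-94.3   3.5] z 0.1104 xang 163.52 F [-0.1 -0.5] w 0.00021459627220879042
```

View pics/c.png

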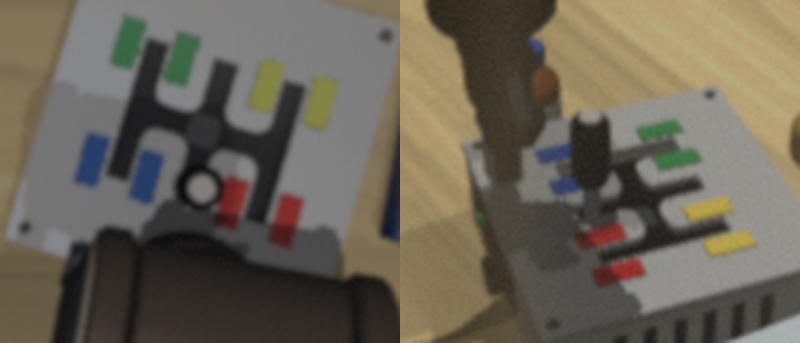

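Closed fingers are just behind the knob at the right height and nothing is touching. I'll push forward along the middle lane.

Emit:
{"op": "move_arm", "data": {
  "offset": [
    [-0.3, -0.12, 0],
    [-0.3, 0, 0],
    [-0.25, 0, 0],
    [-0.2, 0, 0],
    [-0.2, 0, 0],
    [-0.2, 0, 0],
    [-0.2, 0, 0],
    [-0.2, 0, 0],
    [-0.2, 0, 0],
    [0, 0, 0]
  ],
  "roll": [0, 0, 0, 0, 0, 0, 0, 0, 0, 0]
}}

```text
time_s: 3.53
tcp_pos: [0.5599, -0.064, 0.1112]
tool_rot: [0.451, 3.108, -0.0]
ft_force: [-0.3, -0.5, 0.6]
gripper_width: 0.0001
grip_force: 0.0
```

```bash
python3 - <<'E'
from h import *
from bench import vision
st()
c=vision.read_camera('top');f=c['frame']
import pickle;pickle.dump(c,open('c1.pkl','wb'))
a=cv2.resize(f[215:315,265:385],None,fx=6,fy=6,interpolation=cv2.INTER_CUBIC)
cv2.imwrite('pics/d.png',a[:,:,::-1])
E
```

```text
3.5333 unit mm [-30.   -0.6] z 0.1112 xang 163.48 F [-0.1 -0.5] w 0.00012118854424521879
```

View pics/d.png

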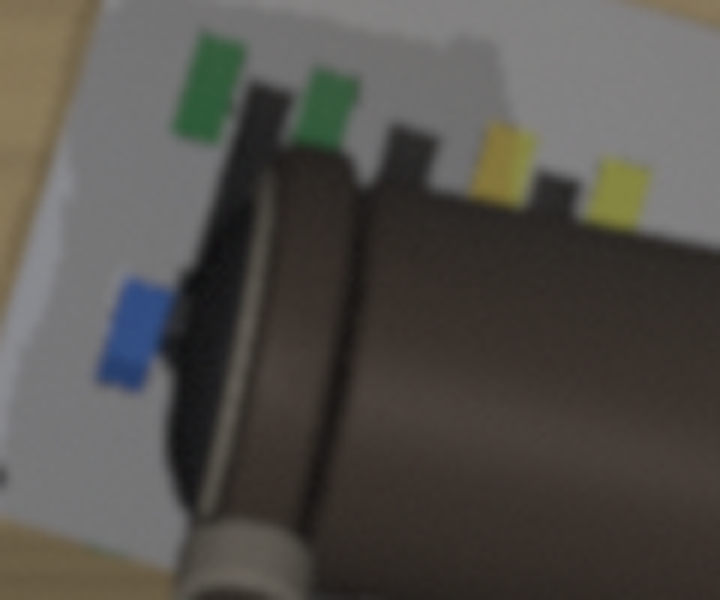

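The hand hides the knob from the top camera, so I'll look from the side.

```bash
python3 - <<'E'
from h import *
from bench import vision
import pickle
c=vision.read_camera('side');f=c['frame'];pickle.dump(c,open('c2.pkl','wb'))
def proj(u,z):
    w=np.array([*(mid+M.T@u),z]);return cv2.projectPoints(w[None],cv2.Rodrigues(np.array(c['R']))[0],np.array(c['t'],float),c['K'],np.array(c['D'],float))[0][0,0]
for u in([-.038,0],[-.006,0],[0,0],[.006,0]): print(u,[((proj(np.array(u),z)-[200,190])*6).round(0) for z in(.094,.148)])
a=cv2.resize(f[190:290,200:330],None,fx=6,fy=6,interpolation=cv2.INTER_CUBIC)
cv2.imwrite('pics/e.png',a[:,:,::-1])
E
```

```text
[-0.038, 0] [array([335., 384.]), array([332., 248.])]
[-0.006, 0] [array([431., 361.]), array([432., 225.])]
[0, 0] [array([449., 357.]), array([451., 221.])]
[0.006, 0] [array([467., 352.]), array([469., 217.])]
```

View pics/e.png

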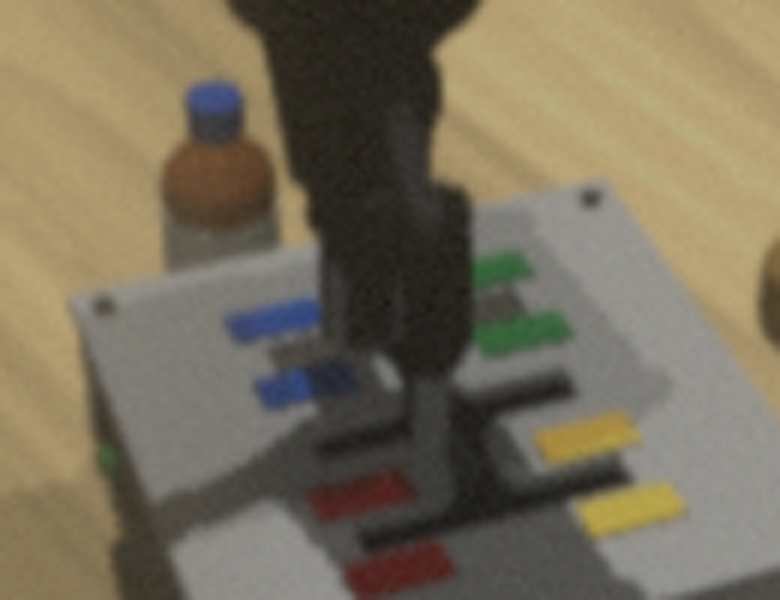

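The knob is centred at about (433,…) in the crop, which puts it at along ≈ -6 mm, so the contact offset is 24 mm as expected. I'll push 6 mm more, back off, and go round to the right side.

Emit:
{"op": "move_arm", "data": {
  "offset": [
    [-0.1, 0, 0],
    [-0.1, 0, 0],
    [0, 0, 0],
    [0.5, 0, 0],
    [0.7, 0, 0],
    [0, -0.9, 0],
    [0, -0.9, 0],
    [0, 0, 0],
    [0, 0, 0]
  ],
  "roll": [0, 0, 0, 0, 0, 0, 0, 0, 0]
}}

```text
time_s: 4.38
tcp_pos: [0.5149, -0.1079, 0.1117]
tool_rot: [0.455, 3.107, -0.0]
ft_force: [0.9, 0.6, 1.4]
gripper_width: 0.0
grip_force: 0.0
```

```bash
python3 - <<'E'
from h import *
from bench import vision
st()
c=vision.read_camera('side');f=c['frame']
a=cv2.resize(f[190:290,200:330],None,fx=6,fy=6,interpolation=cv2.INTER_CUBIC)
cv2.imwrite('pics/f.png',a[:,:,::-1])
E
```

```text
4.3833 unit mm [-60.6 -55.4] z 0.1117 xang 163.34 F [0.7 0.8] w 3.6487616126358515e-05
```

View pics/f.png

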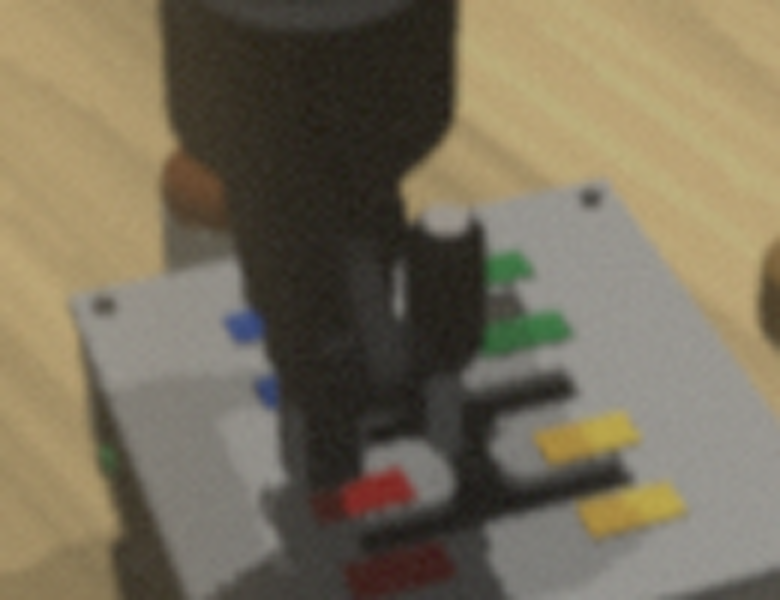

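The knob's top is at (446,219) against a predicted (451,221), so along ≈ -1.5 mm, within the play. Next I'll line up on the right side and push left.

Emit:
{"op": "move_arm", "data": {
  "offset": [
    [-0.6, 0, 0],
    [-0.7, 0, 0],
    [-0.7, 0, 0],
    [0, 0.3, 0],
    [0, 0.3, 0],
    [0, 0.2, 0],
    [0, 0.2, 0],
    [0, 0.2, 0],
    [0, 0.2, 0],
    [0, 0.2, 0]
  ],
  "roll": [0, 0, 0, 0, 0, 0, 0, 0, 0, 0]
}}

```text
time_s: 5.27
tcp_pos: [0.5846, -0.0774, 0.1109]
tool_rot: [-0.45, -3.107, 0.001]
ft_force: [-1.4, -2.4, -1.3]
gripper_width: -0.0001
grip_force: 1.2
```

```bash
python3 -c "from h import *;st()"
```

```text
5.2667 unit mm [-2.5 -6.3] z 0.1109 xang 163.51 F [-0.6 -2.7] w -8.085916761485828e-05
```

Emit:
{"op": "move_arm", "data": {
  "offset": [
    [0, 0.2, 0],
    [0, 0.2, 0],
    [0, 0.15, 0],
    [0, 0.1, 0],
    [0, 0, 0]
  ],
  "roll": [0, 0, 0, 0, 0]
}}

```text
time_s: 5.68
tcp_pos: [0.5915, -0.0584, 0.1113]
tool_rot: [0.45, 3.109, 0.001]
ft_force: [-0.1, -0.3, -0.2]
gripper_width: 0.0
grip_force: 0.2
```

```bash
python3 - <<'E'
from h import *
from bench import vision
st()
c=vision.read_camera('side');f=c['frame']
def proj(u,z):
    w=np.array([*(mid+M.T@u),z]);return cv2.projectPoints(w[None],cv2.Rodrigues(np.array(c['R']))[0],np.array(c['t'],float),c['K'],np.array(c['D'],float))[0][0,0]
for u in([0,.035],[0,.045],[-.038,.045]): print(u,[((proj(np.array(u),z)-[200,190])*6).round(0) for z in(.094,.148)])
a=cv2.resize(f[190:290,200:330],None,fx=6,fy=6,interpolation=cv2.INTER_CUBIC)
t=vision.read_camera('top')['frame']
b=cv2.resize(t[215:315,265:385],None,fx=6,fy=6,interpolation=cv2.INTER_CUBIC)
cv2.imwrite('pics/g.png',a[:,:,::-1]);cv2.imwrite('pics/gt.png',b[:,:,::-1])
E
```

```text
5.6833 unit mm [-1.3 13.9] z 0.1113 xang 163.51 F [-0.  -0.4] w 2.487206586961891e-05
[0, 0.035] [array([411., 291.]), array([411., 157.])]
[0, 0.045] [array([401., 273.]), array([401., 140.])]
[-0.038, 0.045] [array([291., 298.]), array([286., 164.])]
```

View pics/g.png

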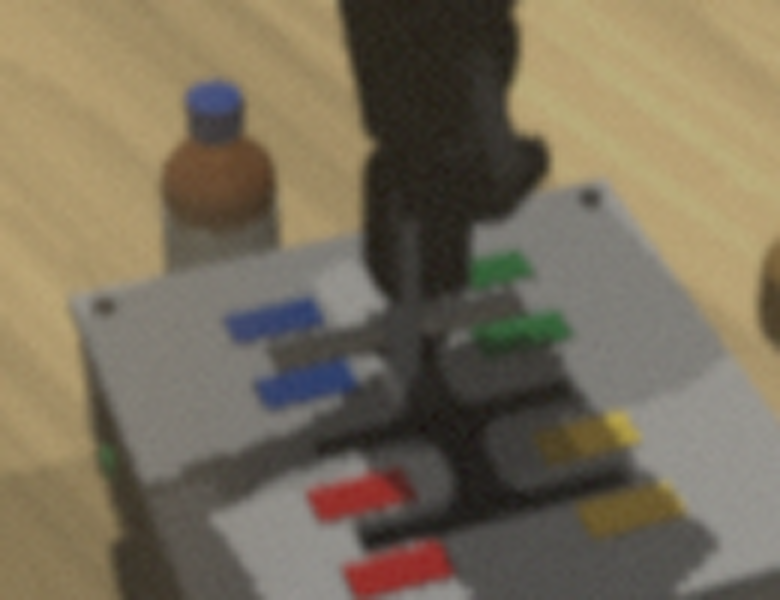

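The stem stands in the cross slot near the left lane, at about (403,350). I'll push gently until it meets the end wall.

Emit:
{"op": "move_arm", "data": {
  "offset": [
    [0, 0.07, 0],
    [0, 0.07, 0]
  ],
  "roll": [0, 0]
}}

```text
time_s: 5.95
tcp_pos: [0.5931, -0.0557, 0.1118]
tool_rot: [0.451, 3.107, -0.001]
ft_force: [-0.1, -2.0, 0.6]
gripper_width: -0.0002
grip_force: 1.1
```

Emit:
{"op": "move_arm", "data": {
  "offset": [
    [0, 0.03, 0],
    [0, 0, 0]
  ],
  "roll": [0, 0]
}}

```text
time_s: 6.12
tcp_pos: [0.5933, -0.0545, 0.1117]
tool_rot: [0.451, 3.107, -0.0]
ft_force: [0.3, -1.9, 0.7]
gripper_width: -0.0
grip_force: 0.8
```

```bash
python3 -c "from h import *;st()"
```

```text
6.1167 unit mm [-0.6 18.1] z 0.1117 xang 163.48 F [ 0.8 -1.8] w -4.122258614843706e-05
```

Emit:
{"op": "move_arm", "data": {
  "offset": [
    [0, -0.5, 0],
    [0, -0.7, 0],
    [-0.7, 0, 0],
    [-0.9, 0, 0],
    [-0.6, 0, 0],
    [0, 0, 0],
    [0, 0, 0]
  ],
  "roll": [0, 0, 0, 0, 0, 0, 0]
}}

```text
time_s: 6.7
tcp_pos: [0.646, -0.1074, 0.1111]
tool_rot: [-0.452, -3.109, -0.001]
ft_force: [0.0, 0.5, -0.5]
gripper_width: 0.0004
grip_force: 0.0
```

```bash
python3 - <<'E'
from h import *
from bench import vision
st()
f=vision.read_camera('side')['frame'];t=vision.read_camera('top')['frame']
a=cv2.resize(f[190:290,200:330],None,fx=6,fy=6,interpolation=cv2.INTER_CUBIC)
cv2.imwrite('pics/i.png',a[:,:,::-1])
E
```

```text
6.7 unit mm [ 64.9 -17.7] z 0.1111 xang 163.46 F [-0.1  0.4] w 0.00042611281021879513
```

View pics/i.png

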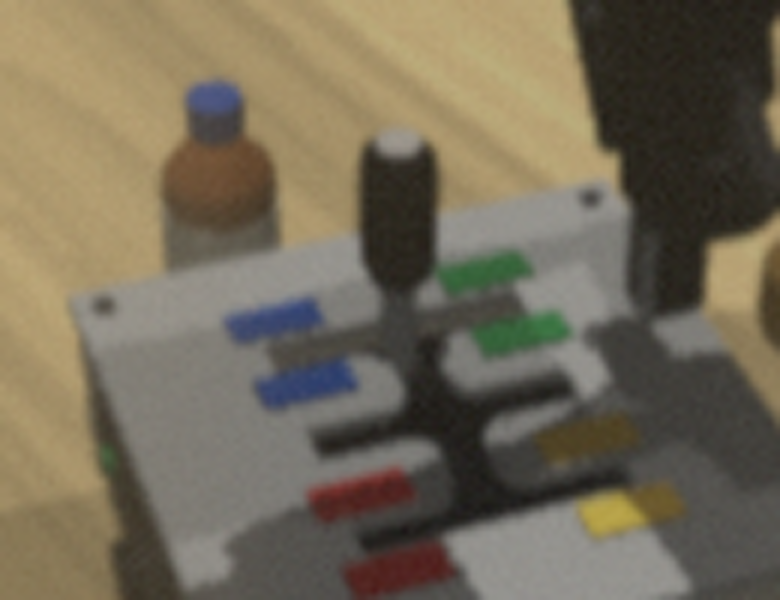

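The knob's top is at (398,145), which puts the lever at about (-1, 43) mm, in the left lane. I'll go beyond it and push towards the near end.

Emit:
{"op": "move_arm", "data": {
  "offset": [
    [0, 0.6, 0],
    [0, 0.8, 0],
    [0, 0.7, 0],
    [0, 0, 0],
    [0.5, 0, 0],
    [0.5, 0, 0],
    [0.2, 0, 0],
    [0.2, 0, 0],
    [0.2, 0, 0],
    [0.2, 0, 0]
  ],
  "roll": [0, 0, 0, 0, 0, 0, 0, 0, 0, 0]
}}

```text
time_s: 7.63
tcp_pos: [0.6124, -0.0323, 0.1117]
tool_rot: [0.451, 3.106, -0.0]
ft_force: [2.1, -0.8, -2.3]
gripper_width: 0.0004
grip_force: 1.2
```

```bash
python3 -c "from h import *;st()"
```

```text
7.6333 unit mm [11.4 44.8] z 0.1117 xang 163.46 F [ 2.2 -0.2] w 0.00035934117444552167
```

Sliding freely at 2 N. The remaining travel is about 25 mm.

Emit:
{"op": "move_arm", "data": {
  "offset": [
    [0.2, 0, 0],
    [0.2, 0, 0],
    [0.15, 0, 0],
    [0.1, 0, 0],
    [0, 0, 0]
  ],
  "roll": [0, 0, 0, 0, 0]
}}

```text
time_s: 8.05
tcp_pos: [0.5925, -0.0262, 0.1115]
tool_rot: [-0.451, -3.108, 0.0]
ft_force: [0.7, 0.1, 0.6]
gripper_width: 0.0001
grip_force: 0.2
```

Emit:
{"op": "move_arm", "data": {
  "offset": [
    [0.06, 0, 0],
    [0.06, 0, 0]
  ],
  "roll": [0, 0]
}}

```text
time_s: 8.22
tcp_pos: [0.59, -0.0254, 0.1114]
tool_rot: [0.451, 3.108, -0.0]
ft_force: [1.3, -2.3, 0.2]
gripper_width: 0.0
grip_force: 1.1
```

```bash
python3 -c "from h import *;st()"
```

```text
8.2167 unit mm [-12.1  45. ] z 0.1114 xang 163.49 F [ 1.9 -1.8] w 9.447095575500388e-06
```

Emit:
{"op": "move_arm", "data": {
  "offset": [
    [0.03, 0, 0],
    [0.02, 0, 0]
  ],
  "roll": [0, 0]
}}

```text
time_s: 8.38
tcp_pos: [0.5884, -0.0249, 0.1114]
tool_rot: [0.451, 3.109, -0.0]
ft_force: [2.5, -1.6, 0.4]
gripper_width: 0.0001
grip_force: 1.0
```

Emit:
{"op": "move_arm", "data": {
  "offset": [
    [0.03, 0, 0],
    [0, 0, 0]
  ],
  "roll": [0, 0]
}}

```text
time_s: 8.55
tcp_pos: [0.5874, -0.0246, 0.1114]
tool_rot: [0.451, 3.109, -0.0]
ft_force: [1.6, -1.6, 1.0]
gripper_width: -0.0003
grip_force: 0.9
```

Emit:
{"op": "move_arm", "data": {
  "offset": [
    [0.03, 0, 0],
    [0, 0, 0]
  ],
  "roll": [0, 0]
}}

```text
time_s: 8.72
tcp_pos: [0.587, -0.0245, 0.1115]
tool_rot: [0.451, 3.108, -0.0]
ft_force: [2.2, -1.1, 0.6]
gripper_width: -0.0002
grip_force: 1.5
```

Emit:
{"op": "move_arm", "data": {
  "offset": [
    [0.03, 0, 0],
    [0, 0, 0]
  ],
  "roll": [0, 0]
}}

```text
time_s: 8.88
tcp_pos: [0.5868, -0.0244, 0.1115]
tool_rot: [0.451, 3.106, -0.0]
ft_force: [5.5, -1.6, -1.3]
gripper_width: -0.0001
grip_force: 2.5
```

The fingers have stopped moving and the force is rising (5.5 N), so the lever is at the end. I'll back off to the far side, lift clear and check.

Emit:
{"op": "move_arm", "data": {
  "offset": [
    [-0.4, 0, 0],
    [-0.7, 0, 0],
    [-0.5, 0, 0],
    [0, 0, -0.8],
    [0, 0, -1],
    [0, 0, -1],
    [0, 0, -1],
    [-0.7, -0.7, 0],
    [-0.7, -0.7, 0],
    [0, 0, 0]
  ],
  "roll": [0, 0, 0, 0, 0, 0, 0, 0, 0, 0]
}}

```text
time_s: 9.72
tcp_pos: [0.6611, -0.0935, 0.2259]
tool_rot: [0.455, 3.107, -0.003]
ft_force: [-0.2, 0.0, 1.0]
gripper_width: 0.0
grip_force: 0.0
```

```bash
python3 - <<'E'
from h import *
from bench import vision
st()
c=vision.read_camera('side');f=c['frame'];t=vision.read_camera('top')['frame']
a=cv2.resize(f[190:290,200:330],None,fx=4,fy=4,interpolation=cv2.INTER_CUBIC)
cv2.imwrite('pics/j.png',a[:,:,::-1])
for u in([-.038,.045],[-.032,.045]):
    w=np.array([*(mid+M.T@np.array(u)),.148]);print((cv2.projectPoints(w[None],cv2.Rodrigues(np.array(c['R']))[0],np.array(c['t'],float),c['K'],np.array(c['D'],float))[0][0,0]-[200,190])*4)
E
```

```text
9.7167 unit mm [75.5 -0.1] z 0.2259 xang 163.35 F [-0.2 -0. ] w 2.6797326465536053e-05
[190.93512078 109.33990242]
[203.09747587 106.77805811]
```

View pics/j.png

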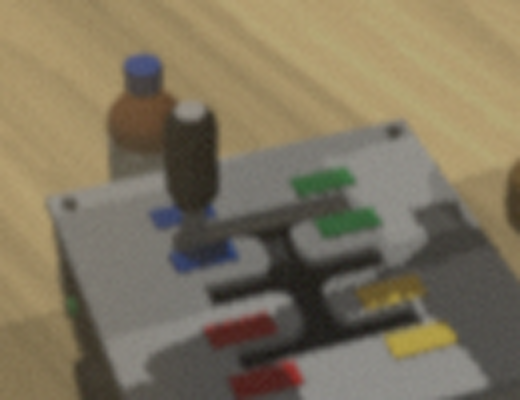

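The knob's top is at (190,111) against a predicted (191,109), so the lever is fully home between the blue bars. The hand is clear.

```bash
python3 -c "from bench import arm;print(arm.close_job())"
```

```text
the job is handed in; nothing more can be done
None
```

The lever is fully home at the end of the blue slot, judging by the last side view and the firm stop there; the hand is clear, the bystanders were not touched, and the job was handed in at about 10 s (no verdict was returned).

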